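Third hand at the vibratory tumbler: lid held down on its sprung bowl for the wing nuts

ROBOT

A 6-joint arm with a two-finger parallel gripper is mounted at the origin on the work surface. World frame = base frame: x ahead of the robot, y to its left, z up, the work surface at z = 0. Lengths are in m, angles in rad, forces in N, time in s.
With the tool pointing down it reaches from about 0.275 to 0.975 m from the base axis. Payload 8.4 kg.
Tool frame: the origin (TCP) lies at the very end of the fingers, on their centre line; the grasp point (between the pads) lies 19 mm behind it; z points along the fingers, y is the direction in which the jaws open and shut (so a half turn about z gives the same grasp; the last joint's range is limited). The gripper opens to 92 mm and grips with 3 to 60 N. Pads are 20 mm wide; open, the fingers measure 128 mm over their backs; the gripper's body (75 mm by 189 mm) begins 69 mm behind the grasp point.
Start: joints at [1.137, 0.353, 1.633, -0, 1.155, -0.002], TCP at [0.262, 0.568, 0.215] pointing down, gripper open.
Joint ranges: [-2.63, 2.63], [-0.92, 2.1], [0.06, 2.66], [-1.3, 4.44], [0, 2.69], [-3.02, 3.02]. Speed limits (rad/s): [2.22, 2.22, 2.79, 3.14, 3.14, 3.14].

INTERFACE

Orientations are given as a rotation vector (axis times angle).
In Python, from workcell import bot, viewer, close_job gives the robot as it stands. The module is installed in compiled form; this text tells all that it offers.
- The arm moves only by the tool move_arm, never from a script. Its argument "deltas" is a list of rows, each a list of 7 numbers: the shift along the world's x, y, z in cm, then the turn, a rotation vector about the world's x, y, z in degrees, then the finger opening in cm, from 0 to 9.19. A call has 1 to 8 rows; each row shifts and turns the commanded pose from where the row before left it; what a row does not reach is not made up. A row lasts 1/12 s, in which the tool goes at most 41.7 mm and 7.16 degrees, less where a joint would pass 70% of its speed; a pose out of reach is approached as far as the arm can. A call with a gripper value outside its range is refused whole. The fingers move at their own pace and stop on an object; "grip_force" is the grip in N (left out, the last holds). Time passes only in rows, so rows that do not move let the fingers close. It gives the time, the measured TCP pose, the force and the opening at its end, in the units of the state.
- bot.get_state(): the state, without advancing time (a new reading comes with each control period).
- viewer.read_camera(name): name is "scene" or "top" or "wrist"; returns a dict with "img" (420x560x3 uint8, red, green, blue), "fx", "fy", "cx", "cy" (pixels), "rvec" (rotation vector, rad) and "tvec" (3), from world to camera coordinates, as OpenCV has them; the wrist camera has in their place "T_tool_cam" (4x4, takes a point from camera to tool coordinates, whose origin is the TCP and whose axes are the flange's). Camera axes: x right, y down, z forward; pixel columns grow to the right and rows downward; lengths in m; the calibration is good to about 2 mm. A picture is of the moment at which its call begins: read the wrist's pose just before it. There is no depth.
- close_job(): hands the job in, once; it reports no verdict.
The state is a dict: "t": time; "qpos": joint angles; "joint_vel": joint speeds; "joint_torque": joint torques, N m; "position": TCP position; "eef_rot": TCP orientation; "wrist_force": force on the tool from outside, world axes, zero at the start; "torque": the same for the moment, N m; "width": finger opening in m.
Only numpy, scipy, OpenCV 4.12 (cv2) and the standard library are available. Lean on these libraries where they do the work, as an engineer would, in place of code of your own. Each camera call takes 0.05 s, during which the arm holds its last target.

TASK

Be my third hand at the vibratory tumbler: pick up its loose lid by the handle, lower it onto the bowl so that both slotted ears go over the two upright studs and it lies flat on the gasket, then keep it pressed straight down with a steady push of about 10 newtons (a kilo's weight) so that I can spin the wing nuts on. The bowl rides on springs and gives a few millimetres under your push: never drive it down to the end of its travel. Finish while still holding and pressing the lid - do not let go - and leave everything else on the shelf where it is.

Things in the scene. Friction and masses are not known exactly. Their poses are not given: they have to be found in the camera images.
- lid: The tumbler's loose lid, right way up on the shelf, 0.2 to 0.4 kg: a round aluminium plate 180 mm across, 6 mm thick; under it a black plug 10 mm deep, on which it rests, 154 mm across tapering to 146 mm at its foot. Origin on the lid's axis, level with the plate's UNDERSIDE (10 mm above the shelf at the start); z up, x from ear to ear. It fits the same after a half turn.
- lid_handle (a point): Middle of the black bridge handle's bar, on the lid's axis 31 mm above the lid's origin (41 mm above the shelf at the start); axes as the lid's. The bar runs along the lid's x, 78 mm long, 18 mm thick (y) and 22 mm high, 14 mm clear above the plate between two posts; grip it across its 18 mm from above.
- lid_ear (a point): Middle of the slot in the ear on the lid's +x side, 100 mm from the axis, level with the lid's origin; the ear on -x is the same. Each is a flat ear 36 mm wide and 5 mm thick, sticking out to 113 mm from the axis, with a slot 16 mm wide, open outward, that reaches in to the plate's edge.
- tumbler: The vibratory tumbler, fixed to the shelf: round dark steel motor base 176 mm across and 70 mm high on rubber feet, four coil springs, and on them the grey bowl with pink stones in it. Origin on its axis at shelf level, z up; its x runs from stud to stud.
- bowl_seat (a point): Centre of the bowl's mouth, level with the gasket on its rim, 180 mm above the shelf at rest; z up, x from stud to stud. The rim is 180 mm across, the mouth 160 mm inside. With the lid home its origin lies here, its x along this x, either way round; the plug then has 3 mm and the slots 5 mm of play to each side.
- bowl_stud (a point): Tip of the upright threaded stud on the bowl's +x side: 6 mm thick, 100 mm from the bowl's axis, rising 26 mm above the gasket; the one on -x is the same.
- bowl (a joint): How far the bowl has sunk on its springs, m: 0 at rest with the lid off, growing downwards; the springs give 1 mm for every 2 N of downward load (so about 1 to 2 mm under the lid's own weight and about 5 mm more for a 10 N push); at 0.012 it hits the end of its travel.
- spot_plate: White porcelain spot plate with twelve wells, 92 x 118 x 12 mm, a bystander; origin under its centre.
- rose_quartz: Rough chunk of rose quartz, about 80 x 65 x 50 mm, a bystander between lid and tumbler; origin at its foot.
- ring_gauge: Steel ring gauge, 52 mm across, 24 mm bore, 20 mm high, a bystander between lid and tumbler; origin under its centre.
- obsidian_tray: Pale wooden tray 120 x 160 x 28 mm with six pieces of black obsidian, up to 45 mm high, a bystander; origin under its centre.
- nut_dish: Small round steel dish 80 mm across, 18 mm high, with the two wing nuts (for the person), a bystander; origin under its centre.
- grit_jar: Jar of grit, 60 mm across, 85 mm high, a bystander; origin under its centre.
- scrub_brush: Flat brush with a wooden handle, 180 mm long, lying flat, a bystander; origin in its middle underneath.
There are look-alikes about, which are no part of the job. Of the things shaped like the lid, the aluminium one is meant.

How it is judged:
By the outcome, as a careful person would: the job done as asked, in the order asked, and still so for the second after the job is handed in, while the arm keeps its last pose, push and grip.
It also fails if it takes over 45 s, if anything falls off the work surface, if the arm or the gripper's body presses on something with over 40 N, if the wrist force passes 120 N, or if a joint passes its speed limit or range.

## Working session

There is one attempt and no reset: what is moved stays moved. The work goes in short steps, Python scripts to look and compute and a tool call to move; the robot and the scene stay as the last step left them, time stands still between calls to the robot, and variables do not carry over. Pictures are saved under pics/ and viewed, and the job is handed in when it is done.

Besides the shell and the picture viewer there is one more tool, called after ">>>" by a JSON object that holds its "method" and its "body", one argument or row to a line. move_arm: Moves the arm, as the interface text tells. Its arguments: {"type":"object","properties":{"deltas":{"type":"array","items":{"type":"array","items":{"type":"number"}}},"grip_force":{"type":"number"}},"required":["deltas"]}

```bash
mkdir -p pics
cat > h.py <<'E'
import numpy as np, cv2
from scipy.spatial.transform import Rotation as R
from workcell import bot, viewer
def cam(n):
    s=bot.get_state(); c=viewer.read_camera(n)
    K=np.array([[c['fx'],0,c['cx']],[0,c['fy'],c['cy']],[0,0,1]])
    if 'rvec' in c:
        Rw=R.from_rotvec(np.ravel(c['rvec'])).as_matrix(); o=-Rw.T@np.ravel(c['tvec']); Rc=Rw.T
    else:
        T=np.array(c['T_tool_cam']); Rt=R.from_rotvec(s['eef_rot']).as_matrix()
        Rc=Rt@T[:3,:3]; o=Rt@T[:3,3]+s['position']
    return dict(img=c['img'],K=K,Rc=Rc,o=o)
def ray(c,uv,z):
    d=c['Rc']@np.linalg.inv(c['K'])@np.array([uv[0],uv[1],1.]); return c['o']+d*(z-c['o'][2])/d[2]
def proj(c,p):
    q=c['K']@(c['Rc'].T@(np.array(p)-c['o'])); return q[:2]/q[2]
def save(n,im): cv2.imwrite('pics/'+n,cv2.cvtColor(im,cv2.COLOR_RGB2BGR))
E
python3 - <<'E'
from h import *
for n in ['scene','top','wrist']:
    c=cam(n); save(n+'0.png',c['img']); print(n,c['o'])
print(bot.get_state())
E
```

```text
scene [1.1556679  0.89371498 0.94175926]
top [0.32917703 0.0032329  1.16775145]
wrist [0.19432809 0.59739206 0.38313366]
{'t': 0.15, 'qpos': array([ 1.13661799e+00,  3.53496408e-01,  1.63395385e+00, -1.02813984e-05,
        1.15518237e+00, -2.37984178e-03]), 'joint_vel': array([ 0.00261098, -0.0012141 , -0.00107255,  0.00163225,  0.00097677,
        0.00028515]), 'joint_torque': array([ 3.18929342e-04, -5.94207036e+01, -3.34472179e+01,  6.96583441e-02,
        2.05650151e-02, -8.63100490e-05]), 'position': array([0.26140137, 0.56730191, 0.2140356 ]), 'eef_rot': array([-6.72957727e-01, -3.06844789e+00,  1.59792738e-03]), 'wrist_force': array([-0.91222335,  0.13365008,  0.71183512]), 'torque': array([0.01645779, 0.00796482, 0.01304529]), 'width': 0.09175745189165833}
```

View pics/scene0.png

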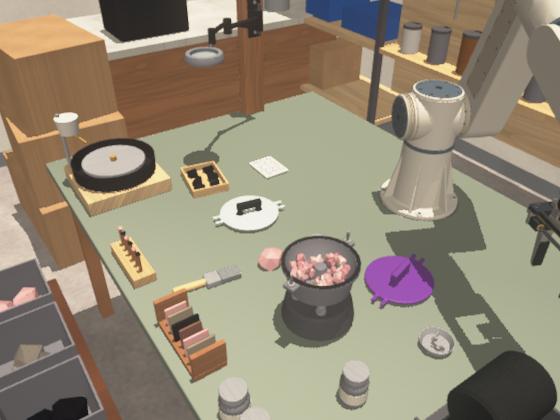

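View pics/top0.png

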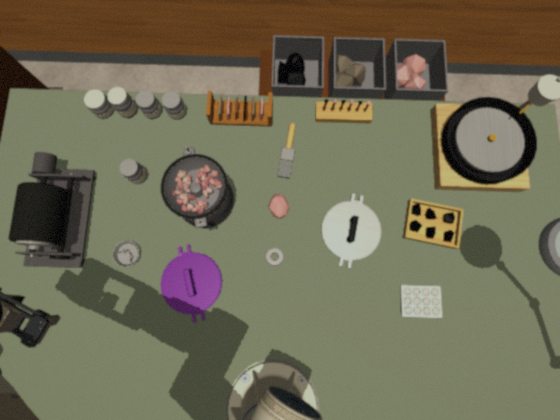

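View pics/wrist0.png

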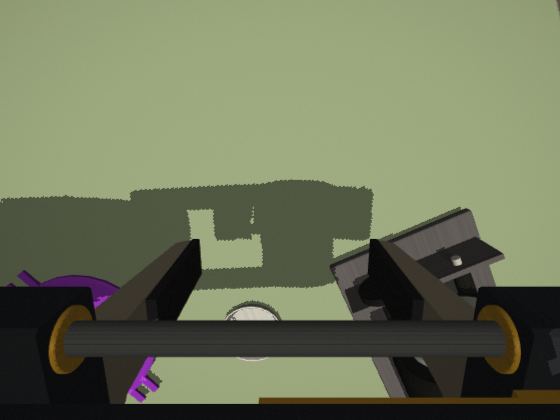

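Two things are lid-shaped. One is aluminium/white at top (352,230), scene (249,212), and the other is purple at top (191,283), scene (400,279). The aluminium one fits the description. Next I'll enlarge it and the bowl.

Run:
```python
from h import *
c=cam('top');im=c['img']
a=cv2.resize(im[185:275,305:400],None,fx=6,fy=6,interpolation=cv2.INTER_CUBIC)
b=cv2.resize(im[140:240,150:245],None,fx=6,fy=6,interpolation=cv2.INTER_CUBIC)
save('lidcrop.png',a);save('bowlcrop.png',b)
c=cam('scene');im=c['img']
save('sbowl.png',cv2.resize(im[225:345,265:370],None,fx=5,fy=5,interpolation=cv2.INTER_CUBIC))
```

```text
(no output)
```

View pics/lidcrop.png

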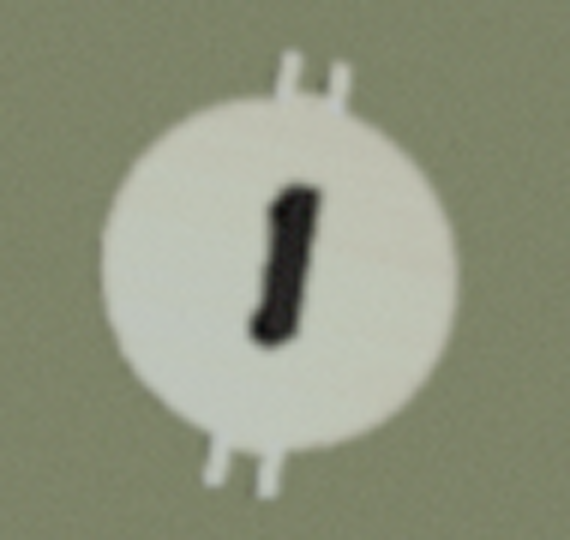

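View pics/bowlcrop.png

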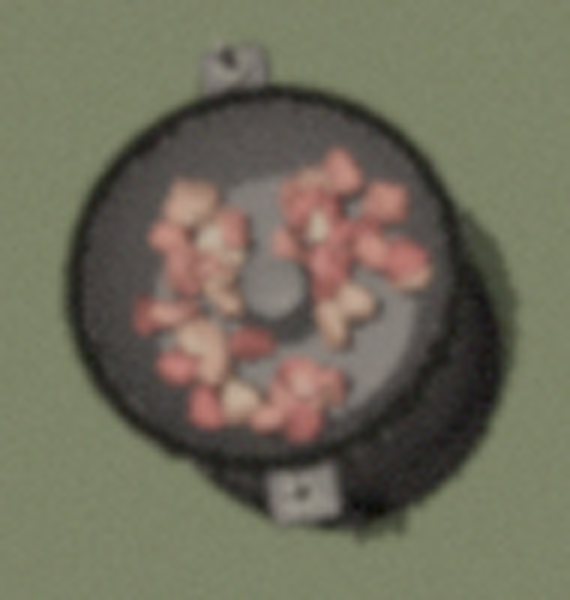

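View pics/sbowl.png

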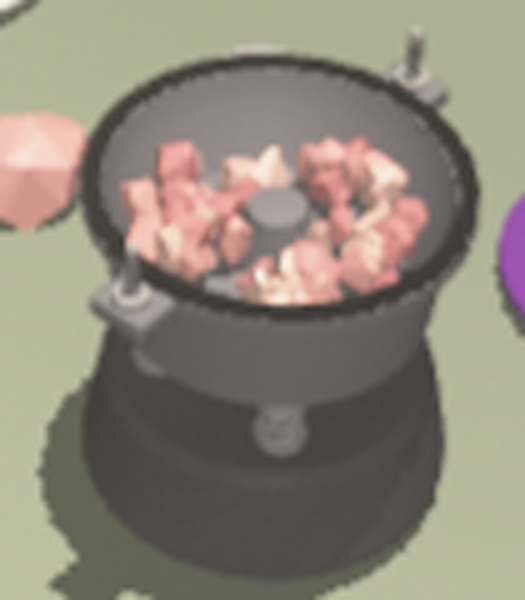

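The crop shows an aluminium disc with a black bar and slotted ears at crop (315,80) and (242,470), so this is the lid. The bowl's stud brackets are at crop (233,63) and (303,491). Now I'll measure both.

Run:
```python
from h import *
def up(p,o): return (np.array(p)+.5)/6-.5+np.array(o)
c=cam('top');im=c['img']
hsv=cv2.cvtColor(im,cv2.COLOR_RGB2HSV)
m=np.zeros(im.shape[:2],np.uint8)
m[185:275,305:400]=((hsv[185:275,305:400,1]<45)&(hsv[185:275,305:400,2]>140)).astype(np.uint8)*255
cl=cv2.morphologyEx(m,cv2.MORPH_CLOSE,np.ones((9,9)))
op=cv2.morphologyEx(cl,cv2.MORPH_OPEN,cv2.getStructuringElement(cv2.MORPH_ELLIPSE,(15,15)))
cn=max(cv2.findContours(op,0,cv2.CHAIN_APPROX_NONE)[0],key=cv2.contourArea)
e=cv2.fitEllipse(cn); print('ell',e)
L=ray(c,e[0],.016);print('lid centre',L)
e1=ray(c,up((315,80),(305,185)),.0125);e2=ray(c,up((242,470),(305,185)),.0125)
print('ears',e1,e2,'mid',(e1+e2)/2,'yaw',np.degrees(np.arctan2(*(e1-e2)[1::-1])),np.linalg.norm(e1-e2))
# handle
v=im[205:255,335:370].max(2)<70
ys,xs=np.nonzero(v);P=np.array([ray(c,(x+335,y+205),.052) for x,y in zip(xs,ys)])
print('handle',P.mean(0),len(P)); w,V=np.linalg.eigh(np.cov(P[:,:2].T));print(np.degrees(np.arctan2(V[1,1],V[0,1])))
# bowl
pts=[(266,85),(462,265),(268,467),(68,275)]
for z in(.18,.18):
  q=[ray(c,up(p,(150,140)),z) for p in pts]
x=(q[0][0]+q[2][0])/2;y=(q[1][1]+q[3][1])/2
print('bowl',x,y,q[0][0]-q[2][0],q[3][1]-q[1][1])
s1=ray(c,up((233,60),(150,140)),.19);s2=ray(c,up((303,491),(150,140)),.19)
print('studs',s1,s2,(s1+s2)/2,np.linalg.norm(s1-s2),np.degrees(np.arctan2(*(s1-s2)[1::-1])))
s=cam('scene')
def us(p):return (np.array(p)+.5)/5-.5+np.array((265,225))
a=us((416,33));b=us((133,247));t1=ray(s,a,.206);t2=ray(s,b,.206)
print('scene stud tips',t1,t2,(t1+t2)/2,np.linalg.norm(t1-t2),np.degrees(np.arctan2(*(t1-t2)[1::-1])))
print('obst quartz',ray(c,(279,206),.03),'ring',ray(c,(274,257),.02),'purple',ray(c,(191,283),.04))
```

```text
ell ((351.17327880859375, 230.39126586914062), (58.650978088378906, 63.27303695678711), 179.1168975830078)
lid centre [ 0.50410058 -0.22229458  0.016     ]
ears [ 0.60636877 -0.24226809  0.0125    ] [ 0.40615112 -0.20330876  0.0125    ] mid [ 0.50625995 -0.22278843  0.0125    ] yaw -11.011293539995956 0.20397288305633718
handle [ 0.50276842 -0.21826111  0.052     ] 137
168.19269318245253
bowl 0.5885096601175395 0.22653930249110102 0.17435985845226387 0.17391149798775135
studs [0.68346144 0.24558679 0.19      ] [0.48957329 0.2009583  0.19      ] [0.58651736 0.22327255 0.19      ] 0.19895807525874684 12.962367262756555
scene stud tips [0.49039634 0.20256851 0.206     ] [0.6839167  0.24811145 0.206     ] [0.58715652 0.22533998 0.206     ] 0.19880717224362038 -166.75702994897048
obst quartz [ 0.57005585 -0.00199135  0.03      ] ring [0.4169337  0.00856879 0.02      ] purple [0.33396895 0.24508319 0.04      ]
```

Run:
```python
from h import *
s=bot.get_state();M=R.from_rotvec(s['eef_rot']).as_matrix();print(M.round(3),np.degrees(np.arctan2(M[1,1],M[0,1])))
```

```text
[[-0.908  0.418 -0.   ]
 [ 0.418  0.908 -0.   ]
 [-0.    -0.    -1.   ]] 65.26172257341584
```

>>> {"method": "move_arm", "body": {
  "deltas": [
    [0, 0, 2, 0, 0, 0, 9.1],
    [0.5, -1.5, 2, 0, 0, 0.6, 9.1],
    [1, -3.3, 2, 0, 0, 0.6, 9.1],
    [1, -3.3, 2, 0, 0, 0.6, 9.1],
    [1, -3.3, 0, 0, 0, 0.6, 9.1],
    [1, -3.3, 0, 0, 0, 0.6, 9.1],
    [1, -3.3, 0, 0, 0, 0.6, 9.1],
    [1, -3.3, 0, 0, 0, 0.6, 9.1]
  ]
}}

```text
t: 1.02
position: [0.3267, 0.3531, 0.2948]
eef_rot: [0.559, 3.091, 0.001]
wrist_force: [0.4, 0.4, -0.0]
width: 0.0906
```

>>> {"method": "move_arm", "body": {
  "deltas": [
    [1, -3.3, 0, 0, 0, 0.6, 9.1],
    [1, -3.3, 0, 0, 0, 0.6, 9.1],
    [1, -3.3, 0, 0, 0, 0.6, 9.1],
    [1, -3.3, 0, 0, 0, 0.6, 9.1],
    [1, -3.3, 0, 0, 0, 0.6, 9.1],
    [1, -3.3, 0, 0, 0, 0.6, 9.1],
    [1, -3.3, 0, 0, 0, 0.6, 9.1],
    [1, -3.3, 0, 0, 0, 0.6, 9.1]
  ]
}}

```text
t: 1.68
position: [0.4067, 0.089, 0.2949]
eef_rot: [0.429, 3.111, 0.0]
wrist_force: [0.3, 1.2, 0.5]
width: 0.091
```

>>> {"method": "move_arm", "body": {
  "deltas": [
    [1, -3.3, 0, 0, 0, 0.6, 9.1],
    [1, -3.3, 0, 0, 0, 0.6, 9.1],
    [1, -3.3, 0, 0, 0, 0.6, 9.1],
    [1, -3.3, 0, 0, 0, 0.6, 9.1],
    [1, -3.3, 0, 0, 0, 0.6, 9.1],
    [1, -3.3, 0, 0, 0, 0.6, 9.1],
    [0, 0, 0, 0, 0, 0, 9.1],
    [0, 0, 0, 0, 0, 0, 9.1]
  ]
}}

```text
t: 2.35
position: [0.4666, -0.1087, 0.2944]
eef_rot: [-0.337, -3.123, -0.0]
wrist_force: [-0.4, 0.2, -1.2]
width: 0.0912
```

Run:
```python
from h import *
s=bot.get_state();M=R.from_rotvec(s['eef_rot']).as_matrix();print(s['position'],np.degrees(np.arctan2(M[1,1],M[0,1])),s['wrist_force'])
c=cam('wrist');save('w1.png',c['img']);print(c['o'],c['Rc'][:,2])
```

```text
[ 0.46660515 -0.10871222  0.29437574] 77.67831135293306 [-0.44073675  0.16262831 -1.21780075]
[ 0.39457413 -0.09363807  0.46356939] [ 0.25132216 -0.05529114 -0.96632296]
```

View pics/w1.png

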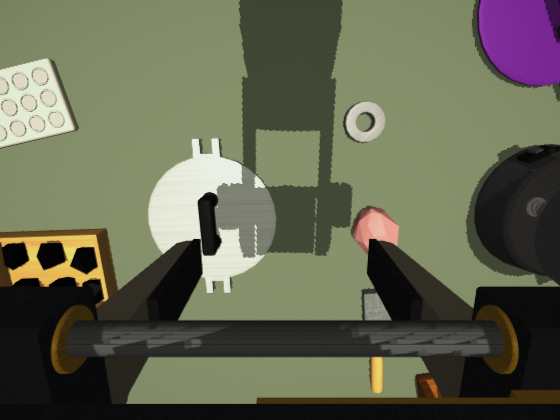

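The wrist view shows the lid at (211,216) with ear slots at about (206,148) and (218,285). I'll measure it again from here.

Run:
```python
from h import *
c=cam('wrist');im=c['img']
save('w1c.png',cv2.resize(im[130:300,140:285],None,fx=4,fy=4,interpolation=cv2.INTER_CUBIC)[:600])
# rim points by rays from guess: project model circle centre fit from edge pixels
hsv=cv2.cvtColor(im,cv2.COLOR_RGB2HSV)
m=((hsv[...,1]<40)&(hsv[...,2]>90)).astype(np.uint8)*255
m[:, :140]=0;m[:,285:]=0;m[300:]=0;m[:130]=0
m=cv2.morphologyEx(m,cv2.MORPH_OPEN,cv2.getStructuringElement(cv2.MORPH_ELLIPSE,(23,23)))
cn=max(cv2.findContours(m,0,cv2.CHAIN_APPROX_NONE)[0],key=cv2.contourArea)[:,0]
P=np.array([ray(c,p,.016)[:2] for p in cn])
from scipy.optimize import least_squares
r=least_squares(lambda v:np.hypot(*(P-v[:2]).T)-v[2],[.505,-.222,.09],loss='soft_l1',f_scale=.001);print('circle',r.x)
e1=ray(c,(206,148),.0125);e2=ray(c,(218.5,284),.0125);d=e1-e2
print(e1,e2,(e1+e2)/2,np.degrees(np.arctan2(d[1],d[0])))
```

```text
circle [ 0.50343585 -0.21961838  0.08635345]
[ 0.40816424 -0.20238153  0.0125    ] [ 0.60438092 -0.2383721   0.0125    ] [ 0.50627258 -0.22037682  0.0125    ] 169.60619654185152
```

View pics/w1c.png

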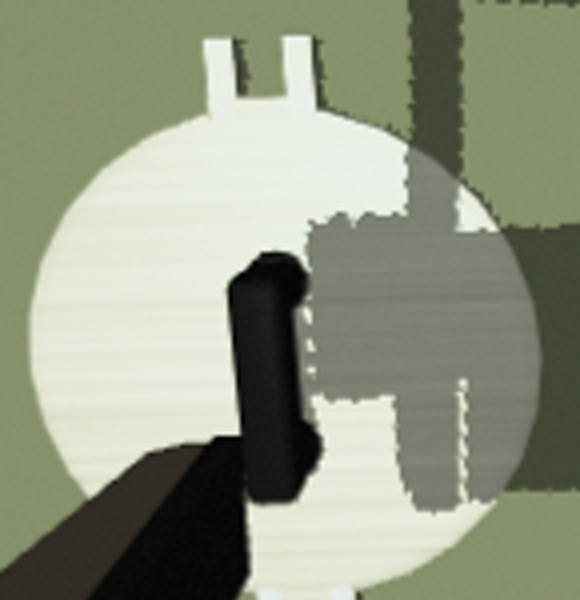

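Run:
```python
from h import *
c=cam('wrist')
f=lambda p:(np.array(p)+.5)/4-.5+np.array((140,130))
# bar top edges
for p in [(229,285),(291,280),(248,502),(300,495)]: print(f(p),ray(c,f(p),.052))
for p in [(28,335),(542,360),(260,97)]: print(ray(c,f(p),.016))
e1=ray(c,f((260,68)),.0125);e2=ray(c,f((305,594)),.0125);d=e2-e1;print(e1,e2,np.degrees(np.arctan2(d[1],d[0])))
s=bot.get_state();print(s['position'])
```

```text
[196.875 200.875] [ 0.46830951 -0.22130178  0.052     ]
[212.375 199.625] [ 0.47088744 -0.20169366  0.052     ]
[201.625 255.125] [ 0.54073164 -0.23561565  0.052     ]
[214.625 253.375] [ 0.5419672  -0.21815583  0.052     ]
[ 0.47724499 -0.30583722  0.016     ]
[ 0.52387239 -0.13320869  0.016     ]
[ 0.41516339 -0.20476811  0.016     ]
[ 0.40610242 -0.20305424  0.0125    ] [ 0.59446214 -0.23880237  0.0125    ] -10.746159658172388
[ 0.4661558  -0.10650105  0.29448298]
```

>>> {"method": "move_arm", "body": {
  "deltas": [
    [0.8, -2.3, -2, 0, 0, 0.3, 9.1],
    [0.8, -2.3, -3, 0, 0, 0.3, 9.1],
    [0.8, -2.3, -3, 0, 0, 0.3, 9.1],
    [0.8, -2.3, -3, 0, 0, 0.3, 9.1],
    [0.8, -2.3, -3, 0, 0, 0.1, 9.1],
    [0, 0, -3, 0, 0, 0, 9.1],
    [0, 0, -3, 0, 0, 0, 9.1],
    [0, 0, 0, 0, 0, 0, 9.1]
  ]
}}

```text
t: 3.17
position: [0.5033, -0.2198, 0.0897]
eef_rot: [-0.294, -3.12, -0.004]
wrist_force: [-1.2, 0.3, -0.9]
width: 0.0906
```

>>> {"method": "move_arm", "body": {
  "deltas": [
    [0, 0, 0, 0, 0, 0, 9.1],
    [0, 0, 0, 0, 0, 0, 9.1]
  ]
}}

```text
t: 3.33
position: [0.5075, -0.2218, 0.0962]
eef_rot: [0.295, 3.126, -0.001]
wrist_force: [1.3, -0.0, 0.1]
width: 0.0912
```

Run:
```python
from h import *
s=bot.get_state();M=R.from_rotvec(s['eef_rot']).as_matrix();print(s['position'],np.degrees(np.arctan2(M[1,1],M[0,1])),s['wrist_force'])
c=cam('wrist');save('w2.png',c['img'])
```

```text
[ 0.50752902 -0.22176043  0.09616626] 79.23615409001695 [ 1.32633132 -0.04892309  0.09671486]
```

View pics/w2.png

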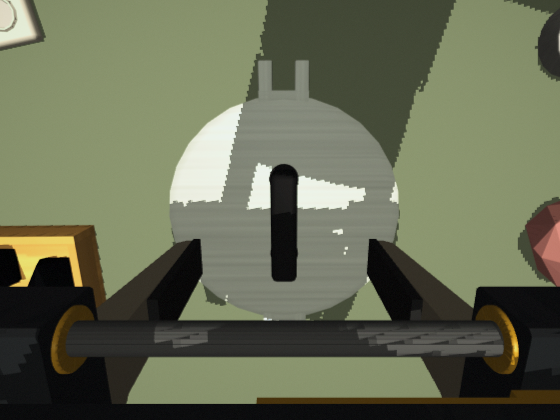

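The bar is upright at column 284, centred between the fingers (201 and 369), so I'll go down and grip.

>>> {"method": "move_arm", "body": {
  "deltas": [
    [0, 0, -1.5, 0, 0, 0, 9.1],
    [0, 0, -1.5, 0, 0, 0, 9.1],
    [0, 0, -1.5, 0, 0, 0, 9.1],
    [0, 0, -1.2, 0, 0, 0, 9.1],
    [0, 0, -0.8, 0, 0, 0, 9.1],
    [0, 0, -0.5, 0, 0, 0, 9.1],
    [0, 0, 0, 0, 0, 0, 9.1],
    [0, 0, 0, 0, 0, 0, 9.1]
  ]
}}

```text
t: 4.05
position: [0.5069, -0.2225, 0.025]
eef_rot: [0.297, 3.127, -0.0]
wrist_force: [0.4, -0.4, 0.4]
width: 0.091
```

>>> {"method": "move_arm", "body": {
  "deltas": [
    [0, 0, 0, 0, 0, 0, 1],
    [0, 0, 0, 0, 0, 0, 1],
    [0, 0, 0, 0, 0, 0, 1],
    [0, 0, 0, 0, 0, 0, 1],
    [0, 0, 0, 0, 0, 0, 1],
    [0, 0, 0, 0, 0, 0, 1],
    [0, 0, 0, 0, 0, 0, 1],
    [0, 0, 0, 0, 0, 0, 1]
  ],
  "grip_force": 40
}}

```text
t: 4.72
position: [0.5066, -0.2224, 0.0246]
eef_rot: [0.297, 3.128, -0.0]
wrist_force: [0.0, 0.0, -0.6]
width: 0.0399
```

>>> {"method": "move_arm", "body": {
  "deltas": [
    [0, 0, 0, 0, 0, 0, 1],
    [0, 0, 0, 0, 0, 0, 1],
    [0, 0, 0, 0, 0, 0, 1],
    [0, 0, 0, 0, 0, 0, 1],
    [0, 0, 0, 0, 0, 0, 1],
    [0, 0, 0, 0, 0, 0, 1]
  ],
  "grip_force": 50
}}

```text
t: 5.22
position: [0.5066, -0.2223, 0.0246]
eef_rot: [-0.297, -3.128, -0.0]
wrist_force: [-0.3, -0.4, -0.8]
width: 0.0179
```

>>> {"method": "move_arm", "body": {
  "deltas": [
    [0, 0, 0.5, 0, 0, 0, 1],
    [0, 0, 1, 0, 0, 0, 1],
    [0, 0, 2, 0, 0, 0, 1],
    [0, 0, 2.5, 0, 0, 0, 1],
    [0, 0, 2.5, 0, 0, 0, 1],
    [0, 0, 2.5, 0, 0, 0, 1],
    [0, 0, 2.5, 0, 0, 0, 1],
    [0, 0, 2.5, 0, 0, 0, 1]
  ]
}}

```text
t: 5.88
position: [0.5062, -0.2222, 0.1866]
eef_rot: [0.297, 3.127, -0.0]
wrist_force: [0.5, -0.3, -3.2]
width: 0.0178
```

>>> {"method": "move_arm", "body": {
  "deltas": [
    [0, 0, 2.5, 0, 0, 0, 1],
    [0, 0, 2.5, 0, 0, 0, 1],
    [0, 0, 2.5, 0, 0, 0, 1],
    [0, 0, 2.5, 0, 0, 0, 1],
    [0, 0, 1, 0, 0, 0, 1],
    [0, 0, 0, 0, 0, 0, 1],
    [0, 0, 0, 0, 0, 0, 1],
    [0, 0, 0, 0, 0, 0, 1]
  ]
}}

```text
t: 6.55
position: [0.5057, -0.222, 0.293]
eef_rot: [-0.297, -3.125, -0.001]
wrist_force: [0.2, 0.5, -3.1]
width: 0.0177
```

Run:
```python
from h import *
s=bot.get_state();M=R.from_rotvec(s['eef_rot']).as_matrix();print(s['position'],np.degrees(np.arctan2(M[1,1],M[0,1])),s['wrist_force'],s['width'])
c=cam('wrist');save('w3.png',c['img'])
c=cam('scene');save('s3.png',c['img'])
```

```text
[ 0.5056728  -0.22198351  0.29298808] 79.15846250933315 [ 0.19732785  0.54237842 -3.1324965 ] 0.017674368172247365
```

View pics/w3.png

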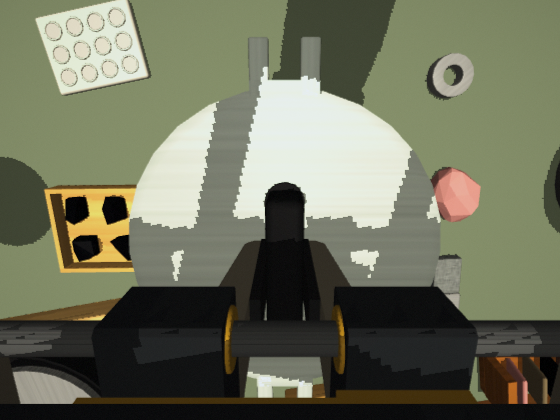

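View pics/s3.png

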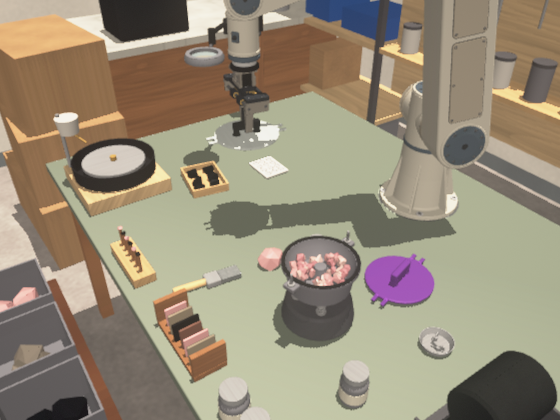

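Run:
```python
from h import *
s=bot.get_state();M=R.from_rotvec(s['eef_rot']).as_matrix();p=np.array(s['position']);print(p)
c=cam('wrist');im=c['img']
z0=p[2]-.0146
for n,uv,z in [('slot front',(284.7,60),z0+.005),('tip',(284.7,38),z0+.005),('plate edge',(284.7,80),z0+.006),('rear slot',(284.5,385),z0+.005),('pl left',(131,235),z0+.006),('pl right',(440.5,235),z0+.006)]:
    print(n,(M.T@(ray(c,uv,z)-p))*1000)
save('w3c.png',cv2.resize(im[30:110,230:340],None,fx=6,fy=6,interpolation=cv2.INTER_CUBIC))
```

```text
[ 0.50570892 -0.22197861  0.29280856]
slot front [101.95504546  -0.44501337   9.8913676 ]
tip [111.89115544  -0.44322267   9.91978943]
plate edge [92.54461253 -0.44752924  8.86444458]
rear slot [-91.48101019  -0.60843669   9.33796535]
pl left [ 10.78479256 -86.82869276   8.5724301 ]
pl right [10.67979096 87.11155105  8.68923052]
```

View pics/w3c.png

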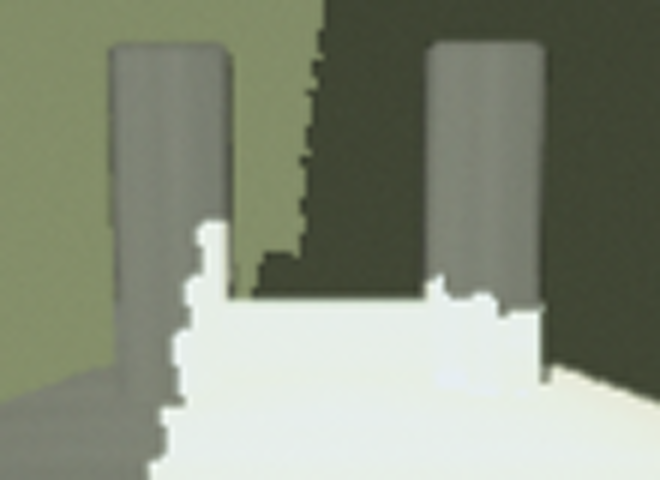

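>>> {"method": "move_arm", "body": {
  "deltas": [
    [0.3, 1.5, 0, 0, 0, 0.8, 1],
    [0.6, 3, 0, 0, 0, 1.6, 1],
    [0.6, 3, 0, 0, 0, 1.6, 1],
    [0.6, 3, 0, 0, 0, 1.6, 1],
    [0.6, 3, 0, 0, 0, 1.6, 1],
    [0.6, 3, 0, 0, 0, 1.6, 1],
    [0.6, 3, 0, 0, 0, 1.6, 1],
    [0.6, 3, 0, 0, 0, 1.6, 1]
  ]
}}

```text
t: 7.37
position: [0.5513, 0.0041, 0.2936]
eef_rot: [0.034, -3.14, 0.0]
wrist_force: [0.9, 0.2, -2.3]
width: 0.0178
```

>>> {"method": "move_arm", "body": {
  "deltas": [
    [0.6, 3, 0, 0, 0, 1.6, 1],
    [0.6, 3, 0, 0, 0, 1.6, 1],
    [0.6, 3, 0, 0, 0, 1.6, 1],
    [0.6, 3, 0, 0, 0, 1.6, 1],
    [0.5, 3, 0, 0, 0, 1.6, 1],
    [0.5, 3, 0, 0, 0, 1.6, 1],
    [0.5, 3, 0, 0, 0, 1.6, 1],
    [0.3, 1.2, 0, 0, 0, 0.8, 1]
  ]
}}

```text
t: 8.03
position: [0.5934, 0.2281, 0.2933]
eef_rot: [0.365, -3.119, -0.002]
wrist_force: [-0.2, 0.1, -2.7]
width: 0.0176
```

>>> {"method": "move_arm", "body": {
  "deltas": [
    [0, 0, -1, 0, 0, 0, 1],
    [0, 0, -1, 0, 0, 0, 1],
    [0, 0, -1, 0, 0, 0, 1],
    [0, 0, 0, 0, 0, 0, 1],
    [0, 0, 0, 0, 0, 0, 1],
    [0, 0, 0, 0, 0, 0, 1]
  ]
}}

```text
t: 8.53
position: [0.5936, 0.2237, 0.2646]
eef_rot: [0.358, -3.121, 0.0]
wrist_force: [-0.1, -0.1, -2.5]
width: 0.0178
```

Run:
```python
from h import *
s=bot.get_state();M=R.from_rotvec(s['eef_rot']).as_matrix();print(s['position'],np.degrees(np.arctan2(M[1,1],M[0,1])),s['wrist_force'],s['width'])
c=cam('wrist');save('w4.png',c['img'])
c=cam('scene');save('s4.png',cv2.resize(c['img'][170:360,220:420],None,fx=3,fy=3,interpolation=cv2.INTER_CUBIC))
```

```text
[0.59363971 0.22368739 0.26463612] 103.08741455481255 [-0.0680888  -0.08157917 -2.50068818] 0.017790744412117542
```

View pics/w4.png

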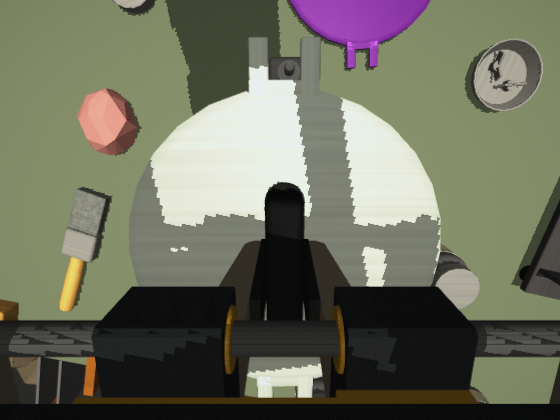

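View pics/s4.png

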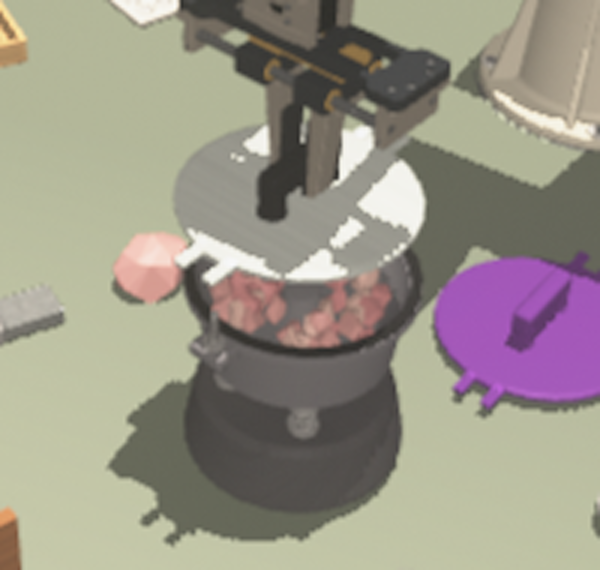

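Run:
```python
from h import *
c=cam('wrist');im=c['img']
b=cv2.resize(im[30:100,235:335],None,fx=7,fy=7,interpolation=cv2.INTER_CUBIC);b=cv2.convertScaleAbs(b,alpha=1.6,beta=10)
save('w4c.png',b); save('w4d.png',cv2.convertScaleAbs(cv2.resize(im[340:420,235:335],None,fx=6,fy=6,interpolation=cv2.INTER_CUBIC),alpha=1.6))
```

```text
(no output)
```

View pics/w4c.png

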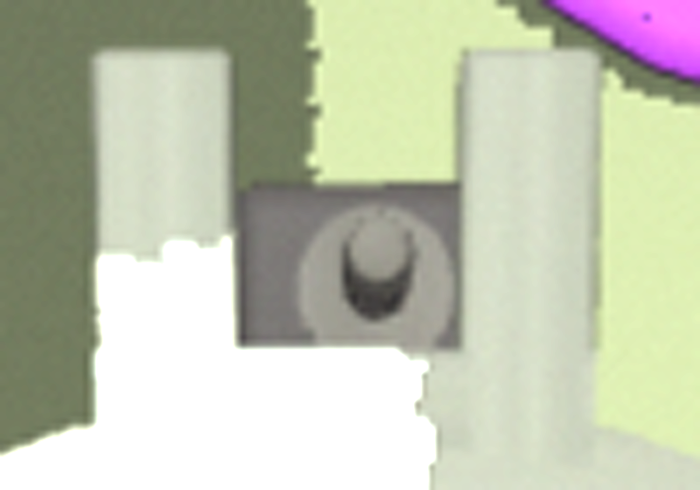

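View pics/w4d.png

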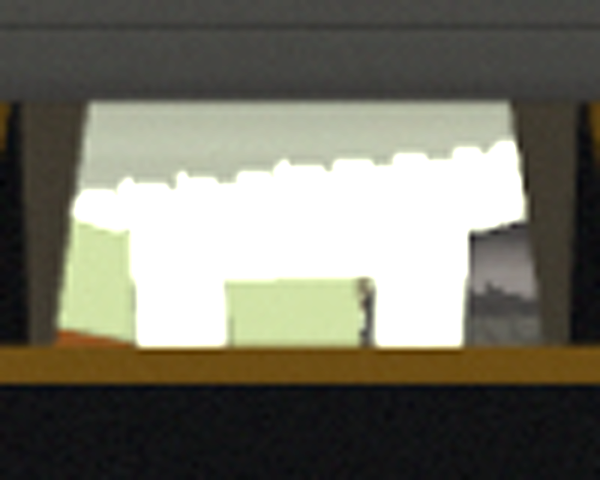

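Run:
```python
from h import *
s=bot.get_state();M=R.from_rotvec(s['eef_rot']).as_matrix();p=np.array(s['position'])
c=cam('wrist')
t=ray(c,((378.5)/7-.5+235,250.5/7-.5+30),.206)
z0=p[2]-.0146
slot=ray(c,((345.5)/7-.5+235,200.5/7-.5+30),z0+.005)
print(p,'stud',t,'slot',slot,'tool',M.T@(t-p)*1000)
y=np.radians(13.2);print('bowl centre from it',t[:2]+.1*np.array([np.cos(y),np.sin(y)]))
```

```text
[0.5939299  0.22429149 0.26525123] stud [0.48938015 0.2026364  0.206     ] slot [0.4937863  0.20067231 0.25565123] tool [106.79768602   2.63593663  59.14057371]
bowl centre from it [0.58673804 0.22547149]
```

>>> {"method": "move_arm", "body": {
  "deltas": [
    [-0.4, 0.1, 0, 0, 0, 0.1, 1],
    [-0.3, 0.1, 0, 0, 0, 0, 1],
    [0, 0, -1, 0, 0, 0, 1],
    [0, 0, -1, 0, 0, 0, 1],
    [0, 0, -1, 0, 0, 0, 1],
    [0, 0, 0, 0, 0, 0, 1],
    [0, 0, 0, 0, 0, 0, 1],
    [0, 0, 0, 0, 0, 0, 1]
  ]
}}

```text
t: 9.4
position: [0.5866, 0.2266, 0.2344]
eef_rot: [0.363, -3.12, 0.0]
wrist_force: [0.7, -0.0, -1.6]
width: 0.0176
```

>>> {"method": "move_arm", "body": {
  "deltas": [
    [0, 0, 0, 0, 0, 0, 1],
    [0, 0, 0, 0, 0, 0, 1],
    [0, 0, 0, 0, 0, 0, 1]
  ]
}}

```text
t: 9.65
position: [0.5868, 0.2267, 0.235]
eef_rot: [-0.363, 3.12, 0.0]
wrist_force: [-0.2, -0.4, -1.4]
width: 0.0178
```

```bash
cat > look.py <<'E'
import sys
from h import *
n=sys.argv[1]
s=bot.get_state();M=R.from_rotvec(s['eef_rot']).as_matrix();print(s['position'],np.degrees(np.arctan2(M[1,1],M[0,1])),M[:,2].round(4),s['wrist_force'],s['torque'],s['width'])
c=cam('wrist');im=c['img'];a=cv2.convertScaleAbs(cv2.resize(im[30:100,235:335],None,fx=5,fy=5,interpolation=cv2.INTER_CUBIC),alpha=1.5)
c=cam('scene');im=c['img'];b=cv2.resize(im[220:320,260:370],None,fx=5,fy=5,interpolation=cv2.INTER_CUBIC)
save(n+'a.png',a);save(n+'b.png',b)
E
python3 look.py l5
```

```text
[0.58682083 0.22672571 0.23500559] 103.26074600988491 [ 7.e-04  2.e-04 -1.e+00] [-0.20116649 -0.43372387 -1.39142816] [0.13045404 0.04090772 0.00251754] 0.017776832444136897
```

View pics/l5a.png

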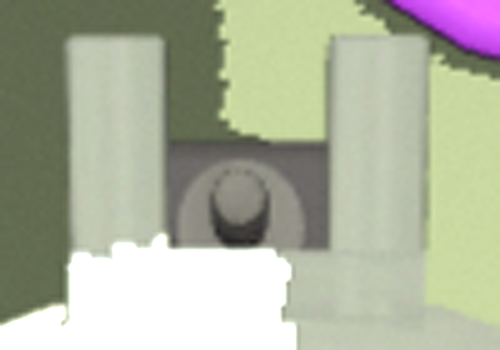

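View pics/l5b.png

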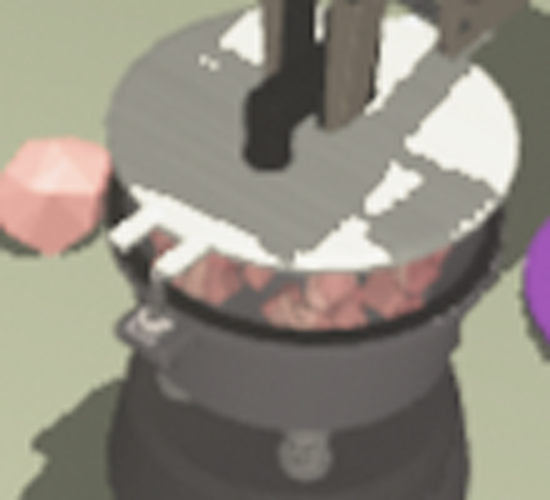

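Run:
```python
from h import *
s=bot.get_state();p=np.array(s['position']);y=np.radians(13.26);u=np.array([np.cos(y),np.sin(y)])
c=cam('scene')
f=lambda q:(np.array(q)+.5)/5-.5+np.array((260,220))
n=np.array([-u[1],u[0]])
for nm,q,z in [('slot outer',(144,253),p[2]-.0146+.005),('stud',(157,275),.206)]:
    d=ray(c,f(q),z)[:2]-p[:2];print(nm,d@u*1000,d@n*1000)
```

```text
slot outer 110.79475316315863 0.4203680634722009
stud 101.17587799679382 -0.5066839562446382
```

>>> {"method": "move_arm", "body": {
  "deltas": [
    [0.05, -0.08, 0, 0, 0, 0, 1],
    [0, 0, -0.6, 0, 0, 0, 1],
    [0, 0, -0.6, 0, 0, 0, 1],
    [0, 0, -0.6, 0, 0, 0, 1],
    [0, 0, -0.4, 0, 0, 0, 1],
    [0, 0, 0, 0, 0, 0, 1],
    [0, 0, 0, 0, 0, 0, 1],
    [0, 0, 0, 0, 0, 0, 1]
  ]
}}

```text
t: 10.47
position: [0.5872, 0.2259, 0.2126]
eef_rot: [-0.363, 3.121, 0.0]
wrist_force: [-0.2, 0.6, -2.5]
width: 0.0174
```

```bash
python3 look.py l6
```

```text
[0.58715971 0.22590703 0.21262655] 103.26216981693194 [ 1.e-04  0.e+00 -1.e+00] [-0.24797191  0.62011682 -2.53750585] [ 0.04866553 -0.00973922  0.06278057] 0.017390274608123837
```

View pics/l6a.png

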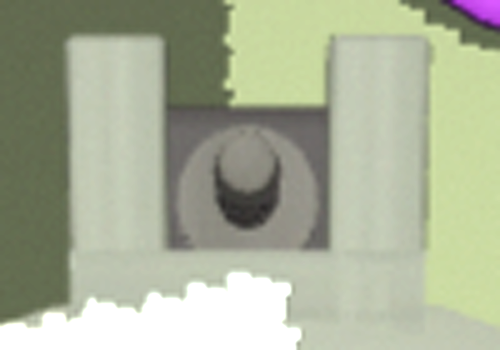

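View pics/l6b.png

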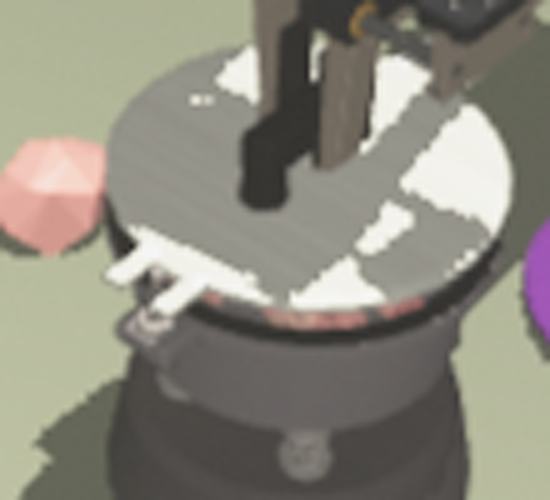

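Both studs are in the slots: the stud is at column 246 against a slot middle of 247. I'll lower gently and watch the force.

>>> {"method": "move_arm", "body": {
  "deltas": [
    [0, 0, -0.2, 0, 0, 0, 1],
    [0, 0, -0.2, 0, 0, 0, 1],
    [0, 0, -0.2, 0, 0, 0, 1],
    [0, 0, -0.2, 0, 0, 0, 1],
    [0, 0, -0.2, 0, 0, 0, 1],
    [0, 0, -0.2, 0, 0, 0, 1],
    [0, 0, 0, 0, 0, 0, 1],
    [0, 0, 0, 0, 0, 0, 1]
  ]
}}

```text
t: 11.23
position: [0.587, 0.2258, 0.2004]
eef_rot: [0.363, -3.12, 0.0]
wrist_force: [0.8, 0.2, -2.5]
width: 0.0172
```

>>> {"method": "move_arm", "body": {
  "deltas": [
    [0, 0, -0.1, 0, 0, 0, 1],
    [0, 0, -0.1, 0, 0, 0, 1],
    [0, 0, -0.1, 0, 0, 0, 1],
    [0, 0, 0, 0, 0, 0, 1],
    [0, 0, 0, 0, 0, 0, 1],
    [0, 0, 0, 0, 0, 0, 1],
    [0, 0, 0, 0, 0, 0, 1]
  ]
}}

```text
t: 11.82
position: [0.5871, 0.2258, 0.1976]
eef_rot: [-0.363, 3.12, 0.0]
wrist_force: [-0.1, -0.1, -2.2]
width: 0.0176
```

```bash
python3 look.py l7
```

```text
[0.58710974 0.22584108 0.19764618] 103.26043088291928 [ 1.e-04  0.e+00 -1.e+00] [-0.13288371 -0.12500366 -2.24605523] [ 0.00524361 -0.00841302 -0.03323884] 0.01756010782964903
```

View pics/l7a.png

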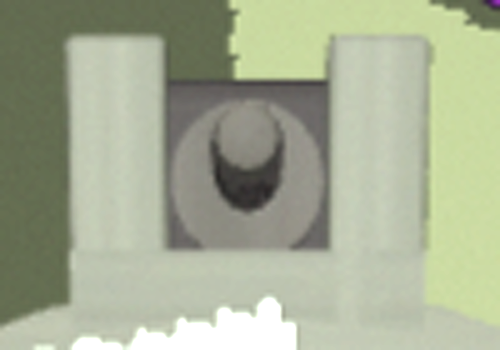

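View pics/l7b.png

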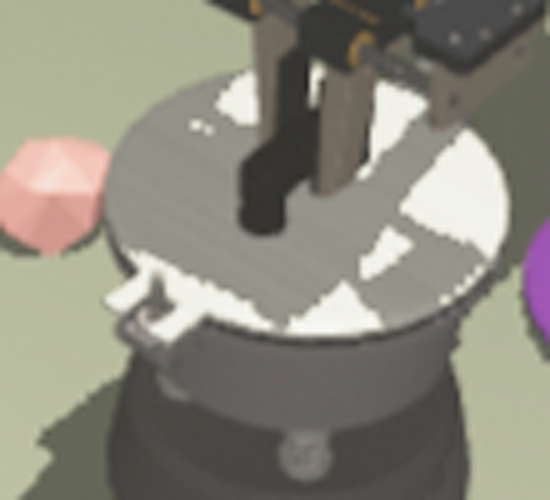

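No side force and the plug is inside the mouth. I'll continue in small steps until it touches.

>>> {"method": "move_arm", "body": {
  "deltas": [
    [0, 0, -0.1, 0, 0, 0, 1],
    [0, 0, -0.1, 0, 0, 0, 1],
    [0, 0, -0.1, 0, 0, 0, 1],
    [0, 0, -0.1, 0, 0, 0, 1],
    [0, 0, 0, 0, 0, 0, 1],
    [0, 0, 0, 0, 0, 0, 1],
    [0, 0, 0, 0, 0, 0, 1],
    [0, 0, 0, 0, 0, 0, 1]
  ]
}}

```text
t: 12.58
position: [0.587, 0.2258, 0.1937]
eef_rot: [0.363, -3.121, 0.0]
wrist_force: [-0.5, 0.2, -0.4]
width: 0.0177
```

>>> {"method": "move_arm", "body": {
  "deltas": [
    [0, 0, -0.1, 0, 0, 0, 1],
    [0, 0, -0.1, 0, 0, 0, 1],
    [0, 0, 0, 0, 0, 0, 1],
    [0, 0, 0, 0, 0, 0, 1],
    [0, 0, 0, 0, 0, 0, 1],
    [0, 0, 0, 0, 0, 0, 1]
  ]
}}

```text
t: 13.08
position: [0.5871, 0.2258, 0.1918]
eef_rot: [-0.363, 3.12, 0.0]
wrist_force: [-1.7, -0.9, 3.0]
width: 0.0178
```

>>> {"method": "move_arm", "body": {
  "deltas": [
    [0, 0, -0.1, 0, 0, 0, 1],
    [0, 0, -0.1, 0, 0, 0, 1],
    [0, 0, 0, 0, 0, 0, 1],
    [0, 0, 0, 0, 0, 0, 1],
    [0, 0, 0, 0, 0, 0, 1]
  ]
}}

```text
t: 13.5
position: [0.5871, 0.2259, 0.19]
eef_rot: [-0.363, 3.12, 0.0]
wrist_force: [-3.3, -1.3, 6.2]
width: 0.0176
```

>>> {"method": "move_arm", "body": {
  "deltas": [
    [0, 0, -0.1, 0, 0, 0, 1],
    [0, 0, 0, 0, 0, 0, 1],
    [0, 0, 0, 0, 0, 0, 1],
    [0, 0, 0, 0, 0, 0, 1]
  ]
}}

```text
t: 13.83
position: [0.5871, 0.2258, 0.1892]
eef_rot: [-0.363, 3.12, 0.0]
wrist_force: [-3.8, -0.7, 7.9]
width: 0.0173
```

>>> {"method": "move_arm", "body": {
  "deltas": [
    [0, 0, 0, 0, 0, 0, 1],
    [0, 0, 0, 0, 0, 0, 1]
  ]
}}

```text
t: 14.0
position: [0.5871, 0.2259, 0.1892]
eef_rot: [-0.363, 3.12, 0.0]
wrist_force: [-3.3, -0.6, 8.3]
width: 0.0177
```

>>> {"method": "move_arm", "body": {
  "deltas": [
    [0, 0, 0, 0, 0, 0, 1],
    [0, 0, 0, 0, 0, 0, 1]
  ]
}}

```text
t: 14.17
position: [0.5871, 0.2259, 0.1892]
eef_rot: [-0.363, 3.12, 0.0]
wrist_force: [-3.3, -1.4, 8.9]
width: 0.0181
```

```bash
python3 look.py l8
python3 - <<'E'
from h import *
F=[]
for i in range(8): F.append(np.r_[bot.get_state()['wrist_force'],bot.get_state()['position'][2],bot.get_state()['torque']]);cam('top')
print(np.array(F).round(4)); print(np.mean(F,0).round(4))
E
```

```text
[0.58711841 0.2258585  0.18921074] 103.26049445451487 [ 3.e-04  1.e-04 -1.e+00] [-3.25944483 -1.43014558  8.86120551] [-0.16924469  0.64894667 -0.05642578] 0.018086000068736143
[[-4.0409e+00 -1.2851e+00  7.8811e+00  1.8920e-01 -1.7300e-01  6.7870e-01
  -1.1000e-02]
 [-3.3818e+00 -1.6544e+00  8.1178e+00  1.8920e-01 -1.8380e-01  6.8410e-01
  -4.5900e-02]
 [-4.2830e+00 -1.5113e+00  8.6743e+00  1.8920e-01 -1.7690e-01  6.2810e-01
  -4.3500e-02]
 [-2.9205e+00 -1.9294e+00  8.2393e+00  1.8920e-01 -2.5060e-01  6.7410e-01
   4.0000e-04]
 [-4.2692e+00 -1.2885e+00  8.0090e+00  1.8920e-01 -2.0530e-01  6.2820e-01
  -1.4100e-02]
 [-3.2410e+00 -1.5089e+00  7.0417e+00  1.8920e-01 -1.9220e-01  6.6610e-01
  -8.4000e-03]
 [-4.0033e+00 -1.7664e+00  8.3734e+00  1.8920e-01 -2.0780e-01  6.3940e-01
  -2.3300e-02]
 [-3.1466e+00 -1.6809e+00  8.0242e+00  1.8920e-01 -1.7170e-01  6.2990e-01
  -1.3000e-03]]
[-3.6608 -1.5781  8.0451  0.1892 -0.1952  0.6536 -0.0184]
```

View pics/l8a.png

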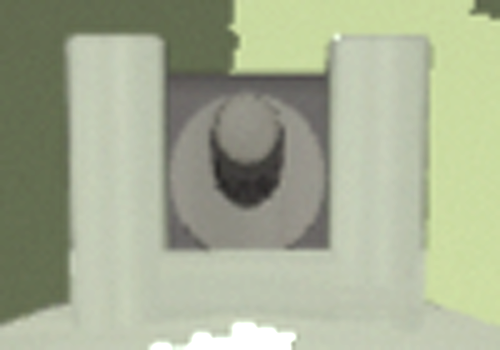

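View pics/l8b.png

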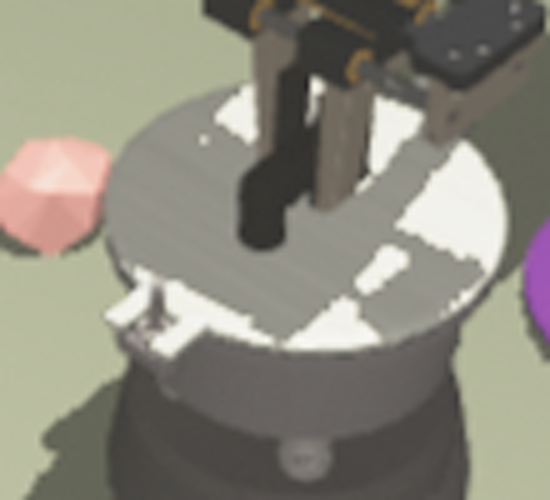

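Normal force is about 8 N, but a side force of about 4 N has built up, so it isn't straight down yet. I'll check the centring along the stud axis and for tilt.

Run:
```python
from h import *
s=bot.get_state();M=R.from_rotvec(s['eef_rot']).as_matrix();p=np.array(s['position'])
c=cam('wrist');im=c['img']
f=lambda q:(np.array(q)+.5)/5-.5+np.array((235,30))
z0=p[2]-.0146
for n,q,z in [('stud tip',(248,130),.206-.0055),('slot inner',(248,250),z0+.006),('tine tip',(248,36),z0+.005),('tineL',(68,150),z0+.005),('tineR',(429,150),z0+.005),('washer',(248,172),z0-.0)]:
    print(n,(M.T@(ray(c,f(q),z)-p)*1000).round(2))
print(c['o']-p, M.T@c['Rc'][:,2])
t=cam('top');save('t8.png',cv2.resize(t['img'][140:240,150:250],None,fx=5,fy=5,interpolation=cv2.INTER_CUBIC))
save('w8.png',im);save('w8r.png',cv2.convertScaleAbs(cv2.resize(im[340:420,235:335],None,fx=6,fy=6,interpolation=cv2.INTER_CUBIC),alpha=1.3))
```

```text
stud tip [ 1.0053e+02 -8.0000e-02 -1.1350e+01]
slot inner [92.86 -0.1   8.57]
tine tip [ 1.1251e+02 -9.0000e-02  9.5700e+00]
tineL [102.26 -17.9    9.57]
tineR [102.24  17.8    9.57]
washer [ 1.0097e+02 -1.0000e-01  1.4570e+01]
[-0.07189139 -0.01693327  0.16913843] [-2.57609320e-01 -5.62466029e-04  9.66248996e-01]
```

View pics/t8.png

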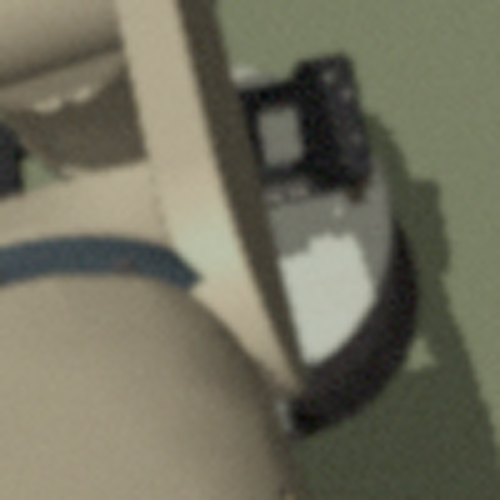

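View pics/w8r.png

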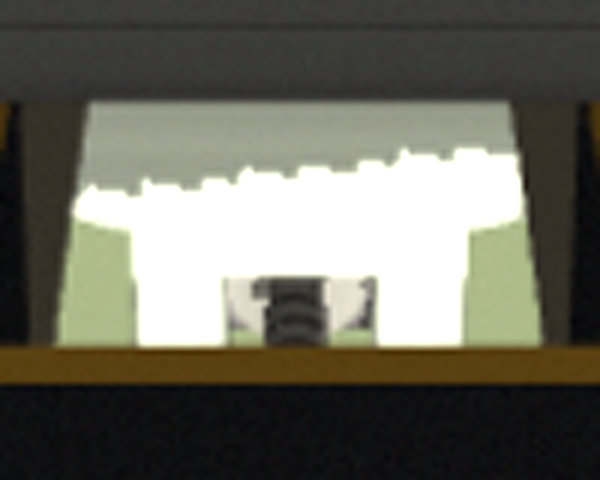

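View pics/w8.png

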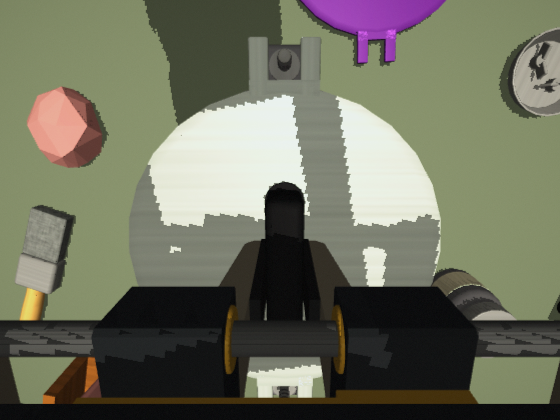

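The studs sit mid-slot at both ends (wrist near (284,56), far (285,393)), and contact began at the expected gasket height. The side force scales with the push at about 0.38, so it looks like gasket friction. I'll ease the tool back along it a little.

>>> {"method": "move_arm", "body": {
  "deltas": [
    [-0.03, -0.01, 0, 0, 0, 0, 1],
    [0, 0, 0, 0, 0, 0, 1],
    [0, 0, 0, 0, 0, 0, 1]
  ]
}}

```text
t: 15.02
position: [0.5871, 0.2259, 0.1893]
eef_rot: [-0.363, 3.12, 0.0]
wrist_force: [-3.6, -0.4, 7.7]
width: 0.0176
```

>>> {"method": "move_arm", "body": {
  "deltas": [
    [-0.03, -0.01, 0, 0, 0, 0, 1],
    [0, 0, 0, 0, 0, 0, 1],
    [0, 0, 0, 0, 0, 0, 1]
  ]
}}

```text
t: 15.27
position: [0.5871, 0.2258, 0.1894]
eef_rot: [-0.363, 3.119, 0.001]
wrist_force: [-1.6, -1.1, 8.2]
width: 0.0176
```

```bash
cat > avg.py <<'E'
from h import *
F=[]
for i in range(6):
    s=bot.get_state();F.append(np.r_[s['wrist_force'],s['torque'],s['position']]);viewer.read_camera('wrist')
print(np.mean(F,0).round(4),s['t'],np.array(s['joint_torque']).round(2))
E
python3 avg.py
```

```text
[-1.8680e+00 -9.6130e-01  7.8761e+00 -1.2790e-01  3.8630e-01 -2.8000e-03
  5.8710e-01  2.2590e-01  1.8940e-01] 15.5167 [ 1.100e-01 -5.578e+01 -3.050e+01  5.000e-02 -6.800e-01  0.000e+00]
```

>>> {"method": "move_arm", "body": {
  "deltas": [
    [-0.03, -0.02, -0.05, 0, 0, 0, 1],
    [-0.03, -0.02, -0.05, 0, 0, 0, 1],
    [0, 0, 0, 0, 0, 0, 1],
    [0, 0, 0, 0, 0, 0, 1]
  ]
}}

```text
t: 15.9
position: [0.5871, 0.2259, 0.1888]
eef_rot: [-0.362, 3.117, 0.002]
wrist_force: [0.2, 1.8, 8.5]
width: 0.0178
```

```bash
python3 avg.py
```

```text
[-2.5980e-01  7.6040e-01  8.9661e+00  2.6000e-02  2.1570e-01  1.7000e-03
  5.8710e-01  2.2590e-01  1.8880e-01] 16.15 [ -0.34 -54.97 -29.07  -0.15  -0.2    0.  ]
```

>>> {"method": "move_arm", "body": {
  "deltas": [
    [-0.01, 0.01, -0.06, 0, 0, 0, 1],
    [0, 0, 0, 0, 0, 0, 1],
    [0, 0, 0, 0, 0, 0, 1],
    [0, 0, 0, 0, 0, 0, 1],
    [0, 0, 0, 0, 0, 0, 1]
  ]
}}

```text
t: 16.62
position: [0.5871, 0.2259, 0.1884]
eef_rot: [-0.362, 3.117, 0.001]
wrist_force: [-0.4, 0.2, 9.1]
width: 0.0179
```

```bash
python3 avg.py; python3 look.py l9
python3 - <<'E'
from h import *
c=cam('scene');save('s9.png',c['img'])
s=bot.get_state();print(s['t'],R.from_rotvec(s['eef_rot']).as_matrix()[:,2])
E
```

```text
[-0.7626 -0.2215  9.713  -0.0463  0.2442  0.0105  0.5871  0.2259  0.1884] 16.8667 [ 2.000e-02 -5.443e+01 -2.880e+01  1.000e-02 -2.700e-01 -0.000e+00]
[0.58713155 0.22586279 0.18837624] 103.25810887159525 [ 0.0032  0.0012 -1.    ] [ 4.80903463e-03 -4.89555775e-01  9.39747637e+00] [-0.04802474  0.24212808 -0.03313452] 0.017697216848892305
17.0667 [ 0.00327467  0.00121631 -0.9999939 ]
```

View pics/l9b.png

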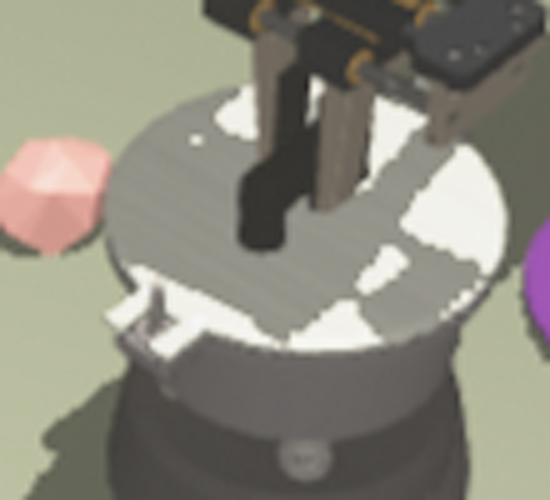

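View pics/s9.png

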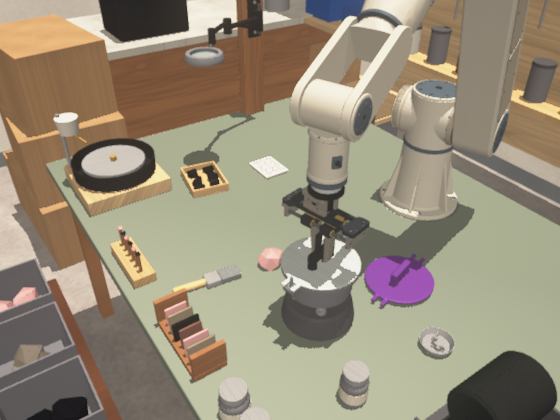

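The lid lies flush on the rim (scene (320,262)) with the far stud through its slot. The push is 9.7 N, the side force is under 1 N, and nothing else has moved. I'll hand it in.

```bash
python3 -c "
from workcell import close_job
print(close_job())"
```

```text
the job is handed in; nothing more can be done
None
```

The aluminium lid is on the bowl with a stud through each slotted ear. The arm is still gripping the handle and pressing down with about 9.7 N.

- **Travel:** the bowl has sunk about 6.2 mm of its 12 mm travel, worked out from the tool height. That fits the 9.7 N push plus about 2.5 N for the lid's own weight.
- **Fit:** contact began at the expected gasket height. In the last pictures the lid lies flat on the rim, with both studs near the middle of their slots. The top camera was mostly blocked by the arm, so this rests on the wrist and scene views.
- **Side force:** at first the pressing came with about 4 N sideways, which looked like the lid sticking on the gasket. I eased the tool back about 1.3 mm and it dropped below 1 N. A small wrist moment of about 0.24 N m remains, and the tool leans about 0.2°.
- **Other things:** nothing else on the shelf looked moved in the last scene picture. Handed in at about 17 s.

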